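Seat a curved row of tube stoppers with the fingertips

TASK

Close the curved tube holder for the analyzer: with the gripper shut, follow its row of five stoppers with the fingertips, from the end with the round lug to the straight end, gently pressing each stopper fully home in turn, one at a time. From the first stopper to the last, keep the fingertips close over the row (no more than a few centimetres above or beside it). Do not grip, lift or shove the holder, leave everything else where it is, and finish with the hand clear.

Things in the scene. Friction and masses are not known exactly. Their poses are not given: they have to be found in the camera images.
- holder: loose curved tube holder, bare aluminium, 1.6 kg, 165 x 70 mm in plan, yaw varies: two curved plates, 44 mm wide, with five tubes between; upper face 52 mm above worktop. Origin on its underside, z up; stopper 3 stands at x -0.01, y 0, all on a 100 mm radius about x 0.09, y 0. A flat round lug, 36 mm with a 9 mm hole, ends it at +y, by stopper 1; the end by stopper 5 is cut straight
- arc_centre (a point): centre of the arc on which the stoppers stand (radius 100 mm), at the height of the holder's upper face, in the hollow of the holder
- stopper_1 (a joint): stopper 1 of 5 counted from the lug end: how far it is pushed in, in m; 0 = standing out, its head's underside 5 mm above the holder's upper face; 0.005 = fully home, head resting on the upper face. It moves straight down against about 2.5 N of friction, then meets a hard stop; it stays where it is left. Starts between 0 and 0.001
- stopper_1_top (a point): top centre of stopper 1: plain dark rubber cone-shaped head, 22 mm across at its foot, 7 mm high with a small blunt top; moves down with it (64 mm above the worktop when fully out, 59 mm when home). Neighbouring stoppers are 32 mm apart along the arc
- stopper_2 (a joint): stopper 2 of 5 counted from the lug end: how far it is pushed in, in m; 0 = standing out, its head's underside 5 mm above the holder's upper face; 0.005 = fully home, head resting on the upper face. It moves straight down against about 2.5 N of friction, then meets a hard stop; it stays where it is left. Starts between 0 and 0.001
- stopper_2_top (a point): top centre of stopper 2: plain dark rubber cone-shaped head, 22 mm across at its foot, 7 mm high with a small blunt top; moves down with it (64 mm above the worktop when fully out, 59 mm when home). Neighbouring stoppers are 32 mm apart along the arc
- stopper_3 (a joint): stopper 3 of 5 counted from the lug end: how far it is pushed in, in m; 0 = standing out, its head's underside 5 mm above the holder's upper face; 0.005 = fully home, head resting on the upper face. It moves straight down against about 2.5 N of friction, then meets a hard stop; it stays where it is left. Starts between 0 and 0.001
- stopper_3_top (a point): top centre of stopper 3: plain dark rubber cone-shaped head, 22 mm across at its foot, 7 mm high with a small blunt top; moves down with it (64 mm above the worktop when fully out, 59 mm when home). Neighbouring stoppers are 32 mm apart along the arc
- stopper_4 (a joint): stopper 4 of 5 counted from the lug end: how far it is pushed in, in m; 0 = standing out, its head's underside 5 mm above the holder's upper face; 0.005 = fully home, head resting on the upper face. It moves straight down against about 2.5 N of friction, then meets a hard stop; it stays where it is left. Starts between 0 and 0.001
- stopper_4_top (a point): top centre of stopper 4: plain dark rubber cone-shaped head, 22 mm across at its foot, 7 mm high with a small blunt top; moves down with it (64 mm above the worktop when fully out, 59 mm when home). Neighbouring stoppers are 32 mm apart along the arc
- stopper_5 (a joint): stopper 5 of 5 counted from the lug end: how far it is pushed in, in m; 0 = standing out, its head's underside 5 mm above the holder's upper face; 0.005 = fully home, head resting on the upper face. It moves straight down against about 2.5 N of friction, then meets a hard stop; it stays where it is left. Starts between 0 and 0.001
- stopper_5_top (a point): top centre of stopper 5: plain dark rubber cone-shaped head, 22 mm across at its foot, 7 mm high with a small blunt top; moves down with it (64 mm above the worktop when fully out, 59 mm when home). Neighbouring stoppers are 32 mm apart along the arc
- vial: bystander: small white capped bottle, 27 mm across, 51 mm tall, standing loose in the hollow of the curve 25 to 45 mm from its inner edge; leave it alone. Origin at the centre of its underside
- cup: bystander: white sample cup with a wide lid, 50 mm across, 64 mm tall, loose, far to the robot's right of the holder. Origin at the centre of its underside
- marker: bystander: white marker pen with a dark cap, 135 mm long, 17 mm thick, lying loose. Origin at the centre of its underside
- timer: bystander: round lab timer with a dial, 58 mm across, 36 mm high, loose. Origin at the centre of its underside
- keypad: bystander: dark numeric keypad, 105x62x18 mm, loose. Origin at the centre of its underside
- tip_box: bystander: open box of pipette tips, 82x118x40 mm, loose. Origin at the centre of its underside
- dropper: bystander: brown dropper bottle, 34 mm across, 102 mm tall, loose, at the left edge of the worktop. Origin at the centre of its underside

How it is judged (in metres and radians):
On the way, in this order (a step that is already met when the one before it is completed fails the run):
1. stopper 1 from the lug end is pressed home (value of joint stopper_1 above 0.004 m and value of joint stopper_2 below 0.003 m), for 0.1 s.
2. stopper 2 from the lug end is pressed home (value of joint stopper_2 above 0.004 m and value of joint stopper_3 below 0.003 m), for 0.1 s.
3. stopper 3 from the lug end is pressed home (value of joint stopper_3 above 0.004 m and value of joint stopper_4 below 0.003 m), for 0.1 s.
4. stopper 4 from the lug end is pressed home (value of joint stopper_4 above 0.004 m and value of joint stopper_5 below 0.003 m), for 0.1 s.
5. stopper 5 from the lug end is pressed home (value of joint stopper_5 above 0.004 m), for 0.1 s.
At the end, for the whole second after the job is handed in: All five stoppers are pushed in at least 4 mm of their 5 mm; the holder stands level (within 0.05 rad), at rest, within 15 mm of where it was; every bystander is within 20 mm of where it was (value of joint each of stopper_1, stopper_2, stopper_3, stopper_4, stopper_5 above 0.004 m and distance of holder from where it was at the start of the episode below 0.015 m and angle between holder's own z axis and vertical below 0.05 rad and linear speed of holder below 0.02 m/s and distance of each of vial, cup, marker, timer, keypad, tip_box, dropper from where it was at the start of the episode below 0.02 m); the robot touches nothing.
It fails at once if the holder is pressed or pushed by the fingers with more than 60 N (contact force between the fingers and holder above 60 N).
It fails at once if the holder is shoved more than 15 mm or lifted or tipped (distance of holder from where it was at the start of the episode above 0.015 m or height (world z) of holder above 0.006 m or angle between holder's own z axis and vertical above 0.08 rad).
It fails at once if between the first stopper and the last the TCP rises over 130 mm above the worktop or strays over 40 mm sideways from the arc (value of joint stopper_1 above 0.004 m and value of joint stopper_5 below 0.004 m and (z of the grasp point in the frame of holder above 0.13 m or horizontal distance between the grasp point and arc_centre above 0.14 m or horizontal distance between the grasp point and arc_centre below 0.06 m)).
It fails at once if a bystander is moved more than 20 mm or lifted (distance of any of vial, cup, marker, timer, keypad, tip_box, dropper from where it was at the start of the episode above 0.02 m).
It also fails if it takes over 45 s, if anything falls off the work surface, if the arm or the gripper's body presses on something with over 40 N, if the wrist force passes 120 N, or if a joint passes its speed limit or range.

ROBOT

A 6-joint arm with a two-finger parallel gripper is mounted at the origin on a cart in front of the work surface, level with it; the furniture and walls round the work are solid. World frame = base frame: x ahead of the robot, y to its left, z up, the work surface at z = 0. Lengths are in m, angles in degrees, forces in N, time in s.
With the tool pointing down it reaches from about 0.25 to 0.725 m from the base axis. Payload 9.7 kg.
Tool frame: the origin (TCP) lies between the finger pads, 19 mm behind the fingertips; this is the grasp point; z points along the fingers, y is the line along which they close (so a half turn about z gives the same grasp; the last joint's range is limited). The gripper opens to 85 mm and grips with 20 to 120 N. Pads are 22 mm wide; open, the fingers measure 114 mm over their backs; the gripper's body (76 mm by 85 mm) begins 54 mm behind the grasp point. The pads swing forward as they close: fully open they stand 13 mm farther back than shut.
Start: joints at [74.771, 4.979, 10.078, 95.1, 0, 90], TCP at [0.144, 0.531, 0.25] pointing down, gripper open.
Joint ranges: [-179.16, 179.16], [-48.56, 103.87], [-65.8, 70.77], [-126.05, 130.52], [-82.76, 87.17], [-180, 180]. Speed limits (degrees/s): [127.2, 127.2, 147.25, 180, 180, 180].

INTERFACE

Orientations are given as [roll, pitch, yaw] about the fixed x, y, z axes, in that order (R = Rz(yaw) Ry(pitch) Rx(roll)).
In Python, from workcell import bot, camrig gives the robot as it stands (bot), with the cameras (camrig).
- The arm moves only by the tool drive_effector, called after "Emit:" as name(argument=value, ...) on one line, values as JSON. Schema: {"type":"object","properties":{"rows":{"type":"string"},"grip_n":{"type":"number"},"only":{"type":"string"},"quiet":{"type":"boolean"},"lines":{"type":"string"}},"required":["rows"],"additionalProperties":false}. rows is a string of 1 to 5 rows, one to a line, with the numbers parted by commas; each row has 5 numbers: dx, dy, dz in shares of 0.5 m (1.0 is 0.5 m), then a turn about the tool's z in normalised numbers (1 is 45 degrees), then the finger opening in m; each row is the pose to reach, as a shift and turn from the pose commanded when the call began, along the tool's axes at that moment; what a row does not reach only later rows make up. A row lasts 1/12 s, in which the tool goes at most 0.0417 m and 7.16 degrees, less where a joint would pass 70% of its speed; a pose out of reach is approached as far as the arm can. The fingers move at their own pace and stop on an object; grip_n is the grip in N (left out, the last holds). Time passes only in rows, so rows that do not move let the fingers close. The tool returns the time, the measured TCP pose, the force, the opening and the grip force at its end. only (a regular expression) keeps the lines of the reply that match it, lines (a string "A,B") keeps lines A to B, and quiet returns only ok. Input that does not fit is refused with a message, and nothing moves.
- bot.get_obs(): the state, without advancing time (a new reading comes with each control period).
- camrig.camera(name): name is "scene" or "top" or "wrist"; returns the picture (420x560x3 uint8, blue, green, red); there is no depth.
- camrig.camera_info(name): a dict with "mtx" (3x3 intrinsics, pixels), "k1" (the pictures are not rectified: a ray, as slopes to the right and down, at radius r is drawn at 1 + k1 r^2 times it, then the intrinsics apply), "extrinsics" (4x4, takes a point from camera to world coordinates). Camera axes: x right, y down, z forward; pixel columns grow to the right and rows downward; lengths in m; the calibration is good to about 2 mm. A picture is of the moment at which its call begins: read the wrist's pose just before it. camera_info takes no time and is no camera call; for the wrist camera it gives the pose at the moment of the call.
- bot.job_done(): hands the job in; it is judged then, once.
The state is a dict: "time": time; "q": joint angles; "qd": joint speeds; "joint_efforts": joint torques, N m; "ee_pos": TCP position; "tcp_rot": TCP orientation; "wrist_force": force on the tool from outside, world axes, zero at the start; "torque": the same for the moment, N m; "opening": finger opening in m; "grasp_force": force on a finger pad.
Only numpy, scipy, OpenCV 4.12 (cv2) and the standard library are available. Lean on these libraries where they do the work, as an engineer would, in place of code of your own. Each camera call takes 0.05 s, during which the arm holds its last target. There are 200 camera calls.

## Working session

There is one attempt and no reset: what is moved stays moved. The work goes in short steps, Python scripts to look and compute and a tool call to move; the robot and the scene stay as the last step left them, time stands still between calls to the robot, and variables do not carry over. Pictures are saved under pics/ and viewed, at most 10 in all, crops included, and the job is handed in when it is done.

```bash
mkdir -p pics; ls
```

Run:
```python
from workcell import bot, camrig
import cv2
o=bot.get_obs();print(o['ee_pos'],o['tcp_rot'],o['time'],o['opening'])
for n in('top','scene'):
    cv2.imwrite(f'pics/{n}0.png',camrig.camera(n)); c=camrig.camera_info(n);print(n,c)
```

```text
pics
workcell.py
[0.14442189 0.53048182 0.24926207] [-1.79922234e+02  5.55179974e-04  1.64772083e+02] 0.0 0.08551924884314512
top {'mtx': array([[384.67676585,   0.        , 280.33655801],
       [  0.        , 384.67676585, 206.27126786],
       [  0.        ,   0.        ,   1.        ]]), 'k1': 0.004739965509129018, 'extrinsics': array([[-0.02987892, -0.9963558 ,  0.07988974,  0.45977227],
       [-0.99940908,  0.02842028, -0.01933355, -0.05858947],
       [ 0.0169926 , -0.0804202 , -0.9966162 ,  0.93882038],
       [ 0.        ,  0.        ,  0.        ,  1.        ]])}
scene {'mtx': array([[433.88188189,   0.        , 276.13656019],
       [  0.        , 433.88188189, 209.70131866],
       [  0.        ,   0.        ,   1.        ]]), 'k1': -0.08805372694397058, 'extrinsics': array([[ 0.11022336, -0.84157044,  0.52878162, -0.00613223],
       [-0.99387397, -0.09765314,  0.05175319, -0.12982819],
       [ 0.00808324, -0.53124669, -0.84717862,  0.92759854],
       [ 0.        ,  0.        ,  0.        ,  1.        ]])}
```

View pics/top0.png

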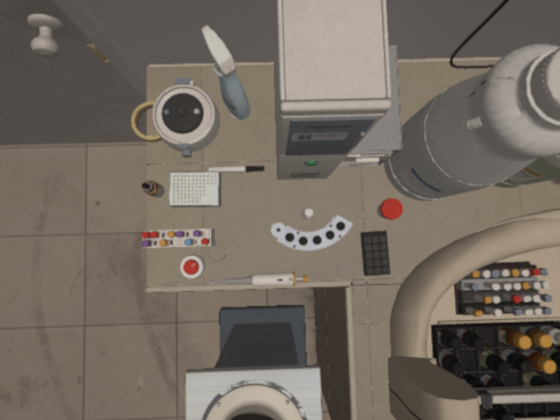

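The top view shows the holder at about (312,237), with its lug at the left (278,230), five dark stoppers to its right, and the vial at (308,213) in the hollow. I'll enlarge that area.

Run:
```python
import cv2
im=cv2.imread('pics/top0.png')[200:260,260:360]
cv2.imwrite('pics/crop0.png',cv2.resize(im,None,fx=8,fy=8,interpolation=cv2.INTER_CUBIC))
```

```text
(no output)
```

View pics/crop0.png

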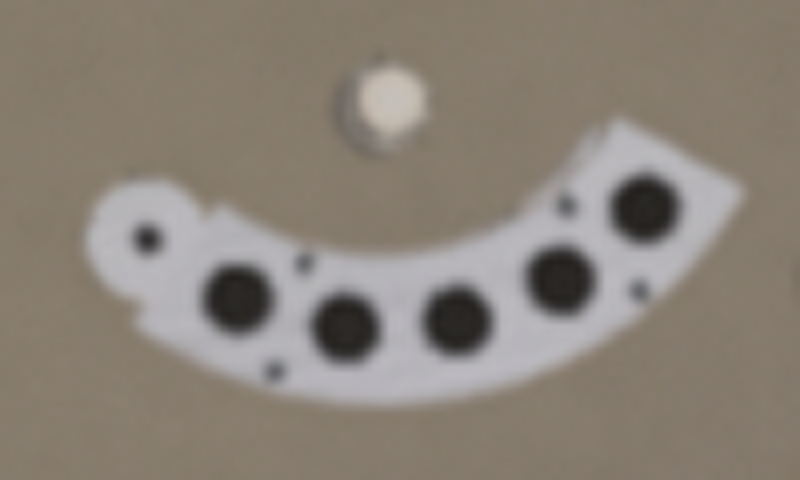

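View pics/scene0.png

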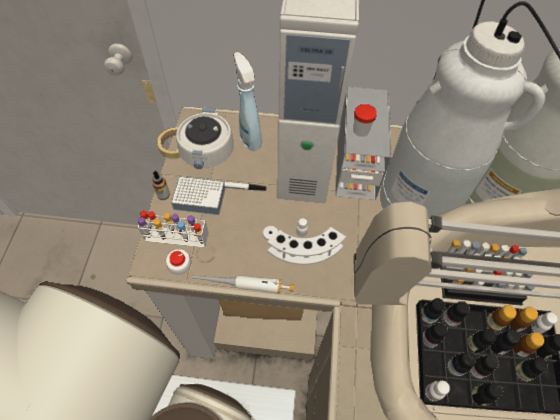

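The crop shows five stopper heads at (238,298), (346,327), (457,320), (561,281) and (645,208), the lug at (147,239) and the vial at (390,100). In the scene view the arm is at left and the analyzer tower stands behind the holder. Next I fit the holder pose.

Create h.py:
```python
import numpy as np, cv2
from scipy.optimize import least_squares
from workcell import bot, camrig
A=np.array([2,1,0,-1,-2])*0.032/0.1
LOC=np.c_[0.09-0.1*np.cos(A),0.1*np.sin(A)]
def proj(name,P,ci=None):
    c=ci or camrig.camera_info(name); T=np.linalg.inv(c['extrinsics']); p=P@T[:3,:3].T+T[:3,3]
    s=p[:,:2]/p[:,2:]; s=s*(1+c['k1']*(s**2).sum(1,keepdims=True)); K=c['mtx']
    return s*[K[0,0],K[1,1]]+K[:2,2]
def tops(v,z=.0595):
    c,s=np.cos(v[2]),np.sin(v[2]); return np.c_[LOC@np.array([[c,s],[-s,c]])+v[:2],np.full(5,z)]
def refine(im,uv,win=6,thr=80):
    g=cv2.cvtColor(im,cv2.COLOR_BGR2GRAY).astype(float);out=[]
    Y,X=np.mgrid[:g.shape[0],:g.shape[1]]
    for u,v in uv:
        w=np.clip(130-g,0,80)*(np.hypot(X-u,Y-v)<win); out.append([(w*X).sum()/w.sum(),(w*Y).sum()/w.sum()])
    return np.array(out)
def fit(name,uv,ci=None,z=.0595):
    ci=ci or camrig.camera_info(name)
    r=least_squares(lambda v:(proj(name,tops(v,z),ci)-uv).ravel(),[.37,-.1,0]); return r.x,np.abs(r.fun).max()
```

Run:
```python
from h import *
cr=np.array([(238,298),(346,327),(457,320),(561,281),(645,208)])
uv=(cr+.5)/8-.5+[260,200]
r=refine(cv2.imread('pics/top0.png'),uv); print(r-uv)
v,e=fit('top',r); print(v,np.degrees(v[2]),e); print(tops(v))
print(camrig.camera_info('wrist')['extrinsics'])
```

```text
[[-0.0625      0.05800534]
 [-0.0850896   0.08168223]
 [-0.0124502   0.09113546]
 [-0.09980068 -0.11650532]
 [-0.08345523  0.07372488]]
[ 0.46122658 -0.15435128  0.18685193] 10.705826697997583 0.05812617615472959
[[ 0.4597527  -0.09385248  0.0595    ]
 [ 0.45054514 -0.12435679  0.0595    ]
 [ 0.45140064 -0.15620894  0.0595    ]
 [ 0.46223233 -0.18617503  0.0595    ]
 [ 0.48194048 -0.2112126   0.0595    ]]
[[ 0.26263133  0.93044493  0.25553279  0.0795336 ]
 [ 0.96489437 -0.25273038 -0.07145771  0.54831695]
 [-0.00190656  0.26532919 -0.964156    0.37357164]
 [ 0.          0.          0.          1.        ]]
```

The rows are not in the units I measure in: shifts go in shares of 0.5 m and turns go in shares of 45 degrees. I convert before sending: -0.13 m / 0.5 = -0.26, -0.117 m / 0.5 = -0.234, 35 degrees / 45 = 0.7778.

Emit:
drive_effector(rows="-0.0468,-0.052,0,0.1556,0\n-0.0936,-0.104,0,0.3111,0\n-0.1404,-0.156,0,0.4667,0\n-0.1872,-0.208,0,0.6222,0\n-0.234,-0.26,0,0.7778,0", grip_n=20)

```text
time: 0.52
ee_pos: [0.2234, 0.373, 0.2496]
tcp_rot: [-180.0, 0.0, 129.5]
wrist_force: [0.0, -0.2, -0.1]
opening: 0.0253
grasp_force: 0.0
```

Add to h.py:
```python
def rel(target,yaw):
    """shift in current tool axes and turn about tool z to reach target TCP/yaw (tool down)"""
    from scipy.spatial.transform import Rotation as R
    o=bot.get_obs(); M=R.from_euler('xyz',o['tcp_rot'],degrees=True).as_matrix()
    d=M.T@(np.array(target)-o['ee_pos']); print('q',np.round(o['q'],1),'t',o['time'],'tcp',np.round(o['ee_pos'],4),'yaw',np.round(o['tcp_rot'],2),'F',np.round(o['wrist_force'],1))
    print('rel',np.round(d,4),'turn',round(o['tcp_rot'][2]-yaw,2))
```

```bash
python3 -c "
from h import *
rel([.4598,-.0939,.25],100.7)"
```

```text
q [ 59.1 -10.7  -5.   95.7  -0.  109.6] t 0.5167 tcp [0.2234 0.373  0.2496] yaw [-1.7997e+02  2.0000e-02  1.2946e+02] F [ 0.  -0.2 -0.1]
rel [-5.107e-01 -1.142e-01 -2.000e-04] turn 28.76
```

Converted, -0.195 m / 0.5 = -0.39, -0.156 m / 0.5 = -0.312, 28.8 degrees / 45 = 0.64.

Emit:
drive_effector(rows="-0.078,-0.018,0,0.1333,0\n-0.156,-0.036,0,0.2667,0\n-0.234,-0.052,0,0.4,0\n-0.312,-0.07,0,0.5333,0\n-0.39,-0.088,0,0.64,0")

```text
time: 0.93
ee_pos: [0.3143, 0.1947, 0.2499]
tcp_rot: [180.0, -0.0, 100.7]
wrist_force: [2.1, 0.7, 0.5]
opening: 0.0
grasp_force: 0.0
```

```bash
python3 -c "
from h import *
rel([.4598,-.0939,.25],100.7)"
```

```text
q [ 31.8 -19.4 -11.9  97.6  -0.  111.1] t 0.9333 tcp [0.3143 0.1947 0.2499] yaw [179.99  -0.   100.69] F [2.1 0.7 0.5]
rel [-3.106e-01  8.940e-02 -1.000e-04] turn -0.01
```

Converted, -0.185 m / 0.5 = -0.37, -0.148 m / 0.5 = -0.296.

Emit:
drive_effector(rows="-0.074,0.022,0,0,0\n-0.148,0.044,0,0,0\n-0.222,0.066,0,0,0\n-0.296,0.088,0,0,0\n-0.37,0.11,0,0,0")

```text
time: 1.35
ee_pos: [0.4036, 0.0233, 0.2499]
tcp_rot: [180.0, -0.0, 101.0]
wrist_force: [0.5, 0.9, 0.6]
opening: 0.0
grasp_force: 0.0
```

Emit:
drive_effector(rows="-0.06,0.018,0,0,0\n-0.12,0.034,0,0,0\n-0.18,0.052,0,0,0\n-0.232,0.066,0,0,0\n-0.2512,0.0688,0,0,0")

```text
time: 1.77
ee_pos: [0.4619, -0.0941, 0.249]
tcp_rot: [-179.9, 0.0, 100.8]
wrist_force: [-0.0, 0.0, 0.4]
opening: -0.0003
grasp_force: 0.0
```

Emit:
drive_effector(rows="0,0,0,0,0\n0,0,0,0,0")

```text
time: 1.93
ee_pos: [0.4607, -0.0913, 0.2496]
tcp_rot: [-179.9, -0.0, 100.9]
wrist_force: [0.2, 0.1, 0.2]
opening: -0.0001
grasp_force: 0.0
```

Run:
```python
from h import *
rel([.4598,-.0939,.25],100.7)
ci=camrig.camera_info('wrist'); im=camrig.camera('wrist'); cv2.imwrite('pics/w1.png',im)
uv=proj('wrist',tops([.46123,-.15435,.18685]),ci); print(uv)
o=bot.get_obs(); p=np.array(o['ee_pos'])
print('tip',proj('wrist',np.array([p-[0,0,.019],p]),ci))
```

```text
q [-11.2  -5.9  -0.8  95.2   0.   67.9] t 1.9333 tcp [ 0.4607 -0.0913  0.2496] yaw [-1.7994e+02 -4.0000e-02  1.0091e+02] F [0.2 0.1 0.2]
rel [-0.0023 -0.0013 -0.0004] turn 0.21
[[276.35388568 181.45674236]
 [259.36335904 213.13626507]
 [253.98852696 246.80792301]
 [259.97127041 278.94703622]
 [275.9945218  306.63653599]]
tip [[278.2350569  264.59692762]
 [278.29137282 287.04746864]]
```

View pics/w1.png

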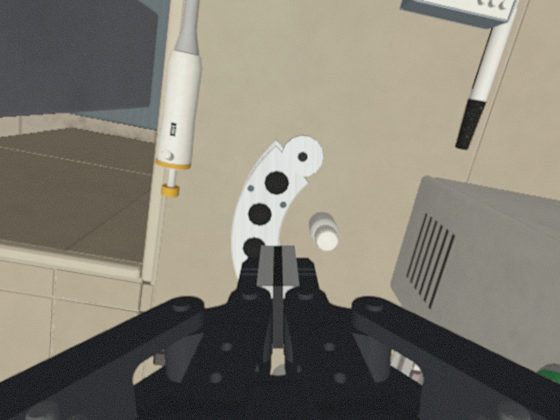

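The wrist view shows stoppers 1 and 2 at about (276,182) and (260,214), within 1 px of prediction. The lug is at (303,156) and the fingertips are at about (278,265), with nothing in the way. I'll quantify the residual and plan the descent.

Run:
```python
from h import *
v=[.46123,-.15435,.18685]
ci=camrig.camera_info('wrist'); im=cv2.imread('pics/w1.png')
uv=proj('wrist',tops(v),ci)[:2]; r=refine(im,refine(im,uv,12),12); print('resid',r-uv)
s=least_squares(lambda d:(proj('wrist',tops([v[0]+d[0],v[1]+d[1],v[2]])[:2],ci)-r).ravel(),[0,0]).x; print('shift world',s)
v=[v[0]+s[0]/2,v[1]+s[1]/2,v[2]]; T=tops(v); print(v,T)
rel([T[0,0],T[0,1],.095],100.7)
c,q=np.cos(np.radians(100.7)),np.sin(np.radians(100.7)); X=np.array([c,q]);Y=np.array([q,-c])
for a,b in zip(T[:-1,:2],T[1:,:2]): print('step tool',(b-a)@X,(b-a)@Y)
```

```text
resid [[-0.00817433  0.46114822]
 [ 0.10192207  0.27253776]]
shift world [ 9.96036719e-05 -3.15963941e-04]
[np.float64(0.461279801835968), np.float64(-0.15450798197071344), 0.18685] [[ 0.45980604 -0.09400919  0.0595    ]
 [ 0.45059842 -0.12451347  0.0595    ]
 [ 0.45145386 -0.15636563  0.0595    ]
 [ 0.46228549 -0.18633173  0.0595    ]
 [ 0.4819936  -0.21136935  0.0595    ]]
q [-11.2  -6.   -0.8  95.2   0.   67.9] t 1.9833 tcp [ 0.4606 -0.0908  0.2499] yaw [-1.7997e+02 -3.0000e-02  1.0097e+02] F [0.1 0.2 0.7]
rel [-0.0031 -0.0013  0.1549] turn 0.27
step tool -0.02826435594688819 -0.01471114615720981
step tool -0.03145716238346982 -0.005073319734768697
step tool -0.031456149426632295 0.0050795965982118165
step tool -0.02826141992103618 0.014716785735956096
```

Converted, 0.155 m / 0.5 = 0.31, 0.145 m / 0.5 = 0.29.

Emit:
drive_effector(rows="0,0,0.076,0,0\n0,0,0.152,0,0\n0,0,0.228,0,0\n0,0,0.29,0,0\n0,0,0.31,0,0")

```text
time: 2.4
ee_pos: [0.4585, -0.0897, 0.0907]
tcp_rot: [-179.7, -0.1, 101.1]
wrist_force: [-0.2, -0.2, -1.2]
opening: 0.0002
grasp_force: 0.0
```

Emit:
drive_effector(rows="0,0,0,0,0\n0,0,0,0,0\n0,0,0,0,0")

```text
time: 2.65
ee_pos: [0.4621, -0.0912, 0.0975]
tcp_rot: [179.8, 0.1, 101.0]
wrist_force: [-0.3, 0.0, -0.0]
opening: 0.0002
grasp_force: 0.0
```

```bash
python3 -c "
from h import *
rel([.4598,-.0940,.094],100.7)
rel([.4598,-.0940,.094],100.7)"
```

```text
q [-11.2  -6.2 -17.9  78.1   0.   67.8] t 2.65 tcp [ 0.4621 -0.0912  0.0975] yaw [1.7983e+02 7.0000e-02 1.0101e+02] F [-0.3  0.  -0. ]
rel [-0.0023 -0.0028  0.0035] turn 0.31
q [-11.2  -6.2 -17.9  78.1   0.   67.8] t 2.65 tcp [ 0.4621 -0.0912  0.0975] yaw [1.7983e+02 7.0000e-02 1.0101e+02] F [-0.3  0.  -0. ]
rel [-0.0023 -0.0028  0.0035] turn 0.31
```

Converted, -0.0025 m / 0.5 = -0.005, -0.001 m / 0.5 = -0.002.

Emit:
drive_effector(rows="-0.002,0,0,0,0\n-0.005,0,0,0,0\n-0.005,0,0,0,0\n-0.005,0,0,0,0\n-0.005,0,0,0,0")

```text
time: 3.07
ee_pos: [0.4616, -0.094, 0.0952]
tcp_rot: [180.0, 0.0, 101.0]
wrist_force: [-0.1, -0.5, -0.4]
opening: 0.0002
grasp_force: 0.0
```

```bash
python3 -c "
from h import *
rel([.4598,-.0940,.094],100.7)"
```

```text
q [-11.5  -6.  -18.   78.1  -0.   67.5] t 3.0667 tcp [ 0.4616 -0.094   0.0952] yaw [1.7999e+02 1.0000e-02 1.0096e+02] F [-0.1 -0.5 -0.4]
rel [ 0.0003 -0.0018  0.0012] turn 0.26
```

Emit:
drive_effector(rows="0,0,0,0,0\n0,0,0,0,0\n0,0,0,0,0")

```text
time: 3.32
ee_pos: [0.4615, -0.0939, 0.0949]
tcp_rot: [-180.0, -0.0, 101.0]
wrist_force: [0.7, 0.3, -0.2]
opening: 0.0002
grasp_force: 0.0
```

```bash
python3 -c "
from h import *
rel([.4598,-.0940,.094],100.7)"
```

```text
q [-11.5  -6.  -18.   78.    0.   67.5] t 3.3167 tcp [ 0.4615 -0.0939  0.0949] yaw [-180.     -0.    100.97] F [ 0.7  0.3 -0.2]
rel [ 0.0002 -0.0017  0.0009] turn 0.27
```

Converted, 0.014 m / 0.5 = 0.028, 0.013 m / 0.5 = 0.026.

Emit:
drive_effector(rows="0,-0.003,0.008,0,0\n0,-0.003,0.016,0,0\n0,-0.003,0.023,0,0\n0,-0.003,0.026,0,0\n0,-0.003,0.028,0,0")

```text
time: 3.73
ee_pos: [0.4599, -0.0941, 0.0807]
tcp_rot: [-180.0, -0.0, 101.0]
wrist_force: [-1.6, 0.8, 2.5]
opening: -0.0001
grasp_force: 1.2
```

Emit:
drive_effector(rows="0,0,0.001,0,0\n0,0,0.002,0,0\n0,0,0.003,0,0\n0,0,0.004,0,0")

```text
time: 4.07
ee_pos: [0.4599, -0.0942, 0.079]
tcp_rot: [-180.0, -0.0, 101.0]
wrist_force: [-1.5, -0.1, 2.9]
opening: 0.0002
grasp_force: 1.3
```

```bash
python3 -c "
from h import *
rel([.4598,-.0940,.078],100.7)"
```

```text
q [-11.6  -5.9 -19.6  76.3  -0.   67.5] t 4.0667 tcp [ 0.4599 -0.0942  0.079 ] yaw [-179.99   -0.    100.97] F [-1.5 -0.1  2.9]
rel [ 0.0002 -0.0001  0.001 ] turn 0.27
```

Friction of 2.5 N shows, so it's sliding. I'll continue gently to the stop.

Converted, 0.0016 m / 0.5 = 0.0032, 0.0013 m / 0.5 = 0.0026.

Emit:
drive_effector(rows="0,0,0.001,0,0\n0,0,0.002,0,0\n0,0,0.0026,0,0\n0,0,0.0032,0,0\n0,0,0.0032,0,0")

```text
time: 4.48
ee_pos: [0.4601, -0.0942, 0.0775]
tcp_rot: [180.0, 0.0, 101.0]
wrist_force: [-1.6, -0.1, 3.0]
opening: 0.0001
grasp_force: 1.4
```

```bash
python3 -c "
from h import *
rel([.4598,-.0940,.078],100.7)"
```

```text
q [-11.6  -5.8 -19.8  76.1  -0.   67.5] t 4.4833 tcp [ 0.4601 -0.0942  0.0775] yaw [179.99   0.   100.97] F [-1.6 -0.1  3. ]
rel [ 0.0002 -0.0002 -0.0005] turn 0.27
```

Converted, 0.001 m / 0.5 = 0.002, 0.0005 m / 0.5 = 0.001.

Emit:
drive_effector(rows="0,0,0.001,0,0\n0,0,0.002,0,0\n0,0,0.002,0,0\n0,0,0.002,0,0")

```text
time: 4.82
ee_pos: [0.4601, -0.0942, 0.0773]
tcp_rot: [180.0, 0.0, 101.0]
wrist_force: [-5.2, 2.6, 10.5]
opening: -0.0
grasp_force: 5.1
```

Converted, -0.0283 m / 0.5 = -0.0566, -0.0147 m / 0.5 = -0.0294.

Emit:
drive_effector(rows="0,0,-0.014,0,0\n0,0,-0.026,0,0\n-0.02,-0.01,-0.026,0,0\n-0.042,-0.022,-0.026,0,0\n-0.0566,-0.0294,-0.026,0,0")

```text
time: 5.23
ee_pos: [0.4507, -0.1258, 0.0894]
tcp_rot: [180.0, 0.0, 101.0]
wrist_force: [0.9, -0.2, -0.0]
opening: 0.0003
grasp_force: 0.0
```

Emit:
drive_effector(rows="0,0,0,0,0\n0,0,0,0,0\n0,0,0,0,0\n0,0,0,0,0")

```text
time: 5.57
ee_pos: [0.451, -0.1245, 0.0893]
tcp_rot: [-180.0, -0.0, 101.0]
wrist_force: [0.7, 0.1, -0.1]
opening: -0.0001
grasp_force: 0.0
```

```bash
python3 -c "
from h import *
rel([.4506,-.1245,.0773],100.7)"
```

```text
q [-15.4  -6.3 -18.9  77.4   0.   63.6] t 5.5667 tcp [ 0.451  -0.1245  0.0893] yaw [-1.7999e+02 -1.0000e-02  1.0098e+02] F [ 0.7  0.1 -0.1]
rel [ 0.0001 -0.0004  0.012 ] turn 0.28
```

Converted, 0.0115 m / 0.5 = 0.023, 0.0105 m / 0.5 = 0.021.

Emit:
drive_effector(rows="0,0,0.008,0,0\n0,0,0.014,0,0\n0,0,0.018,0,0\n0,0,0.021,0,0\n0,0,0.023,0,0")

```text
time: 5.98
ee_pos: [0.4511, -0.1245, 0.0778]
tcp_rot: [180.0, -0.0, 101.0]
wrist_force: [-0.7, 1.3, 2.6]
opening: 0.0002
grasp_force: 1.2
```

Emit:
drive_effector(rows="0,0,0.001,0,0\n0,0,0.002,0,0\n0,0,0.0026,0,0\n0,0,0.0026,0,0")

```text
time: 6.32
ee_pos: [0.4511, -0.1246, 0.0773]
tcp_rot: [180.0, -0.0, 101.0]
wrist_force: [-2.5, 2.6, 7.3]
opening: -0.0001
grasp_force: 3.8
```

Stopper 2 is home. Next is stopper 3.

Converted, -0.0315 m / 0.5 = -0.063, -0.022 m / 0.5 = -0.044.

Emit:
drive_effector(rows="0,0,-0.014,0,0\n0,0,-0.026,0,0\n-0.02,-0.004,-0.026,0,0\n-0.044,-0.008,-0.026,0,0\n-0.063,-0.0102,-0.026,0,0")

```text
time: 6.73
ee_pos: [0.4519, -0.158, 0.0896]
tcp_rot: [-180.0, 0.0, 101.0]
wrist_force: [-0.1, -0.0, 0.0]
opening: -0.0001
grasp_force: 0.0
```

Emit:
drive_effector(rows="0,0,0,0,0\n0,0,0,0,0\n0,0,0,0,0\n0,0,0,0,0")

```text
time: 7.07
ee_pos: [0.4518, -0.1565, 0.0894]
tcp_rot: [-180.0, -0.0, 101.0]
wrist_force: [0.6, -0.5, -0.5]
opening: 0.0002
grasp_force: 0.0
```

```bash
python3 -c "
from h import *
rel([.4515,-.1564,.0773],100.7)"
```

```text
q [-19.1  -4.9 -17.6  77.4   0.   59.9] t 7.0667 tcp [ 0.4518 -0.1565  0.0894] yaw [-1.7998e+02 -2.0000e-02  1.0096e+02] F [ 0.6 -0.5 -0.5]
rel [ 0.0002 -0.0003  0.0121] turn 0.26
```

Converted, 0.0115 m / 0.5 = 0.023, 0.0105 m / 0.5 = 0.021.

Emit:
drive_effector(rows="0,0,0.008,0,0\n0,0,0.014,0,0\n0,0,0.018,0,0\n0,0,0.021,0,0\n0,0,0.023,0,0")

```text
time: 7.48
ee_pos: [0.452, -0.1564, 0.078]
tcp_rot: [180.0, -0.0, 101.0]
wrist_force: [-0.1, 1.3, 2.4]
opening: 0.0
grasp_force: 1.2
```

Emit:
drive_effector(rows="0,0,0.001,0,0\n0,0,0.002,0,0\n0,0,0.003,0,0\n0,0,0.003,0,0")

```text
time: 7.82
ee_pos: [0.4521, -0.1565, 0.0773]
tcp_rot: [180.0, -0.0, 101.0]
wrist_force: [-1.7, 2.5, 6.6]
opening: 0.0003
grasp_force: 3.8
```

Stopper 3 is home. Next is stopper 4.

Converted, -0.0315 m / 0.5 = -0.063, -0.022 m / 0.5 = -0.044.

Emit:
drive_effector(rows="0,0,-0.014,0,0\n0,0,-0.026,0,0\n-0.02,0.003,-0.026,0,0\n-0.044,0.007,-0.026,0,0\n-0.063,0.0098,-0.026,0,0")

```text
time: 8.23
ee_pos: [0.4634, -0.188, 0.0896]
tcp_rot: [180.0, 0.0, 101.0]
wrist_force: [-0.2, -0.7, 0.2]
opening: -0.0002
grasp_force: 0.0
```

Emit:
drive_effector(rows="0,0,0,0,0\n0,0,0,0,0\n0,0,0,0,0\n0,0,0,0,0")

```text
time: 8.57
ee_pos: [0.4626, -0.1865, 0.0893]
tcp_rot: [-180.0, -0.0, 101.0]
wrist_force: [-0.0, 0.7, 0.5]
opening: 0.0001
grasp_force: 0.0
```

```bash
python3 -c "
from h import *
rel([.4623,-.1863,.0773],100.7)"
```

```text
q [-22.   -2.  -14.8  77.2   0.   57.1] t 8.5667 tcp [ 0.4626 -0.1865  0.0893] yaw [-1.7997e+02 -2.0000e-02  1.0097e+02] F [-0.   0.7  0.5]
rel [ 0.0002 -0.0002  0.012 ] turn 0.27
```

Converted, 0.0115 m / 0.5 = 0.023, 0.0105 m / 0.5 = 0.021.

Emit:
drive_effector(rows="0,0,0.008,0,0\n0,0,0.014,0,0\n0,0,0.018,0,0\n0,0,0.021,0,0\n0,0,0.023,0,0")

```text
time: 8.98
ee_pos: [0.4628, -0.1865, 0.078]
tcp_rot: [180.0, -0.0, 101.0]
wrist_force: [0.3, 0.8, 3.4]
opening: -0.0001
grasp_force: 1.2
```

Emit:
drive_effector(rows="0,0,0.001,0,0\n0,0,0.002,0,0\n0,0,0.003,0,0\n0,0,0.003,0,0")

```text
time: 9.32
ee_pos: [0.4628, -0.1865, 0.0773]
tcp_rot: [180.0, -0.0, 101.0]
wrist_force: [-2.0, 2.1, 8.0]
opening: -0.0004
grasp_force: 3.8
```

Stopper 4 is home. Next is stopper 5.

Converted, -0.0283 m / 0.5 = -0.0566, -0.021 m / 0.5 = -0.042.

Emit:
drive_effector(rows="0,0,-0.014,0,0\n0,0,-0.026,0,0\n-0.02,0.01,-0.026,0,0\n-0.042,0.022,-0.026,0,0\n-0.0566,0.0286,-0.026,0,0")

```text
time: 9.73
ee_pos: [0.4833, -0.2128, 0.0898]
tcp_rot: [180.0, 0.0, 101.0]
wrist_force: [0.0, 0.8, -0.0]
opening: 0.0
grasp_force: 0.0
```

Emit:
drive_effector(rows="0,0,0,0,0\n0,0,0,0,0\n0,0,0,0,0\n0,0,0,0,0")

```text
time: 10.07
ee_pos: [0.4819, -0.2114, 0.0894]
tcp_rot: [-180.0, -0.0, 101.0]
wrist_force: [0.2, -0.1, -0.4]
opening: 0.0
grasp_force: 0.0
```

```bash
python3 -c "
from h import *
rel([.4820,-.2114,.0773],100.7)"
```

```text
q [-23.7   1.7 -11.1  77.2   0.   55.3] t 10.0667 tcp [ 0.4819 -0.2114  0.0894] yaw [-1.7998e+02 -2.0000e-02  1.0098e+02] F [ 0.2 -0.1 -0.4]
rel [0.     0.0001 0.0121] turn 0.28
```

Converted, 0.0115 m / 0.5 = 0.023, 0.0105 m / 0.5 = 0.021.

Emit:
drive_effector(rows="0,0,0.008,0,0\n0,0,0.014,0,0\n0,0,0.018,0,0\n0,0,0.021,0,0\n0,0,0.023,0,0")

```text
time: 10.48
ee_pos: [0.4821, -0.2115, 0.078]
tcp_rot: [180.0, -0.0, 101.0]
wrist_force: [-0.6, 0.3, 3.0]
opening: -0.0
grasp_force: 1.2
```

Emit:
drive_effector(rows="0,0,0.001,0,0\n0,0,0.002,0,0\n0,0,0.003,0,0\n0,0,0.003,0,0")

```text
time: 10.82
ee_pos: [0.4822, -0.2116, 0.0773]
tcp_rot: [180.0, -0.0, 101.0]
wrist_force: [-3.6, 3.2, 7.0]
opening: 0.0001
grasp_force: 3.7
```

All five are home. I'll retreat up and then toward the row's start (+tool x), and look.

Converted, -0.145 m / 0.5 = -0.29, -0.125 m / 0.5 = -0.25.

Emit:
drive_effector(rows="0,0,-0.04,0,0\n0,0,-0.11,0,0\n0,0,-0.18,0,0\n0,0,-0.25,0,0\n0,0,-0.29,0,0")

```text
time: 11.23
ee_pos: [0.4826, -0.212, 0.2255]
tcp_rot: [179.8, 0.1, 101.0]
wrist_force: [0.4, 0.1, -0.0]
opening: -0.0001
grasp_force: 0.0
```

Emit:
drive_effector(rows="0.06,0,0,0,0\n0.13,0,0,0,0\n0.2,0,0,0,0\n0.26,0,0,0,0\n0.29,0,0,0,0")

```text
time: 11.65
ee_pos: [0.4538, -0.067, 0.2217]
tcp_rot: [180.0, -0.0, 101.0]
wrist_force: [-1.0, -0.4, 0.1]
opening: -0.0004
grasp_force: 0.0
```

Emit:
drive_effector(rows="0,0,0,0,0\n0,0,0,0,0\n0,0,0,0,0\n0,0,0,0,0\n0,0,0,0,0")

```text
time: 12.07
ee_pos: [0.4547, -0.0702, 0.2214]
tcp_rot: [-180.0, -0.0, 100.9]
wrist_force: [0.1, -0.8, 0.0]
opening: 0.0
grasp_force: 0.0
```

Run:
```python
from h import *
w=camrig.camera('wrist');t=camrig.camera('top')
a=cv2.resize(w,(400,300)); b=cv2.resize(t[190:265,255:355],(400,300),interpolation=cv2.INTER_CUBIC)
cv2.imwrite('pics/end.png',np.hstack([a,b]))
```

```text
(no output)
```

View pics/end.png

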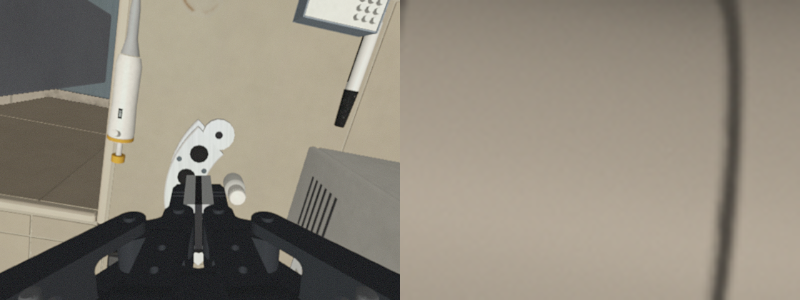

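The wrist half shows stopper 1 at (199,153), the lug at (219,134), and the vial at (236,188), all undisturbed. The top view is blocked by the arm, but all five presses ended at the same hard stop (TCP z 0.0773) and the hand is clear, so I'm handing in.

```bash
python3 -c "
from workcell import bot, camrig
print(bot.job_done())"
```

```text
the job is handed in; nothing more can be done
None
```

All five stoppers were pressed to their hard stop in order from the lug end, at about 11 N or less in every reading. The hand is clear and the job is handed in at about 12 s; no verdict was returned, and the arm blocked my final top view of the holder and bystanders.

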